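# Snap a hanging rack onto two display hooks

### The job

Pick up the small wooden hanging rack by its top bar and hang it on the display stand, with one end of the bar in each of the two snap hooks. Press it down gently until you have felt both ends snap past the pawls and come fully home, and only then let go, leaving it hanging at rest. Do not drop it or force the hooks, and leave the bottle, the carton and the jar alone.

Things in the scene. Friction and masses are not known exactly. Their poses are not given: they have to be found in the camera images.
- rack: wooden hanging rack, 0.34 to 0.53 kg, standing on two end panels 60 mm deep (x), 10 mm thick, 98 mm high, centred 101 mm left and right of the middle. Round top bar along y, 16 mm thick, 300 mm long, axis 95 mm above the underside, sticking out past the panels to a 26 mm disc at each end. Bottom board's top is 20 mm up, thin wires at 42 mm. Origin: centre of underside; z up. Same either way round
- bar_mid (a point): middle of the rack's top bar, on its axis: the place to grip from above, fingers closing along the rack's x (bar 16 mm thick, free for 96 mm to either side)
- bar_left (a point): point on the top-bar axis 125 mm from its middle on the rack's +y side, midway on the 38 mm of free bar between end panel and end disc: this belongs in a hook
- bar_right (a point): the same point on the rack's -y side
- stand: fixed dark-steel stand: base plate 150 x 320 x 10 mm, two square posts 18 mm thick, 185 mm high, 95 mm beyond (+x of) the hook seats, 250 mm apart, wire grid 105 mm high between them; clamped across the posts an aluminium crossbar carrying two hooks that reach to -x (robot side). Origin: on the table below the middle between the hook seats; x towards the posts, y along the line of hooks, z up
- mark_mid (a point): fixed point on the stand, 155 mm above its origin, midway between mark_left and mark_right. The real hook seats lie exactly above or below the marks: the crossbar is clamped firmly 14 mm lower to 14 mm higher, and each hook another 4 mm lower to 4 mm higher, none of it measured. Find the height by feel. Hook tips are at most 215 mm above the table
- mark_left (a point): where the bar axis would lie when home in the hook on the stand's +y side, at mid setting. Each hook is an aluminium fork, 14 mm wide along y, open upward: mouth 38 mm above its seat and about 35 mm wide in x between flared lips, narrowing to a 20 mm throat and ending in a hard V seat that centres the bar. The rack goes in straight down, bar along the stand's y
- mark_right (a point): the same for the hook on the -y side. In each throat hangs a sprung steel pawl from the back prong: a bar coming down meets it about 20 mm above home and rests on it. 4 to 8 N (weight included) on that hook slides the bar past; the pawl snaps out above it, the bar drops into the V and cannot be lifted out. Each hook snaps on its own, the rack tilting in between
- pin_left (a joint): small tell-tale pin (5 mm) standing 3 mm out of the V seat of the hook at mark_left, pushed in by a bar that is home. 0 = out (bar not home), 0.003 m = fully in; above 0.0015 the bar is home. Needs under 1 N
- pin_right (a joint): the same pin in the hook at mark_right. Force limit: rack and stand with its hooks and pins may press on each other with at most 34 N, all contacts added, which is about 18 N of straight push by the gripper once both ends are home. Pushing a few mm on past home, or dropping the rack, exceeds it; 8 to 12 N of push is plenty
- bottle: bystander: white bottle, 56 mm diameter, 130 mm high, origin at its underside
- carton: bystander: small brown carton with a paper band, 60 x 90 x 60 mm, origin at its underside
- jar: bystander: white jar with grey lid, 64 mm diameter, 80 mm high, origin at its underside

How it is judged:
By the outcome, as a careful person would: the job done as asked, in the order asked, and still so for the second after the job is handed in, with the robot touching nothing.
It also fails if it takes over 72 s, if anything falls off the work surface, if the arm or the gripper's body presses on something with over 40 N, if the wrist force passes 120 N, or if a joint passes its speed limit or range.

### The arm

A 7-joint arm with a two-finger parallel gripper is mounted at the origin on the work surface. World frame = base frame: x ahead of the robot, y to its left, z up, the work surface at z = 0. Lengths are in mm, angles in rad, forces in N, time in s.
With the tool pointing down it reaches from about 350 to 900 mm from the base axis. Payload 8.1 kg.
Tool frame: the origin (TCP) lies midway between the tips of the shut fingers; the grasp point (between the pads) lies 19 mm behind it; z points along the fingers, y is the direction in which the jaws open and shut (so a half turn about z gives the same grasp; the last joint's range is limited). The gripper opens to 85 mm and grips with 20 to 120 N. Pads are 22 mm wide; open, the fingers measure 114 mm over their backs; the gripper's body (76 mm by 85 mm) begins 54 mm behind the grasp point. The pads swing forward as they close: fully open they stand 13 mm farther back than shut.
Start: joints at [1.043, 0.434, 0.025, 1.573, -0.012, 1.134, -0.075], TCP at [257.566, -569.475, 231.323] pointing down, gripper open.
Joint ranges: [-2.62, 2.62], [-0.44, 2.09], [-1.27, 1.32], [0.08, 2.57], [-1.32, 4.46], [0.12, 2], [-2.74, 2.74]. Speed limits (rad/s): [2.22, 2.22, 3.01, 3.01, 3.14, 3.14, 3.14].

### API

Orientations are given as a unit quaternion [w, x, y, z].
In Python, from rig import robot gives the robot as it stands.
- The arm moves only by the tool carry_out, never from a script. Its argument "steps" is a list of rows, each a list of 7 numbers: the closure in counts, from 0 (fully open) to 255 (shut), then the shift along the world's x, y, z in m, then the turn, a rotation vector about the world's x, y, z in degrees. In form: [[grip, x, y, z, ax, ay, az], ...]. A call has 1 to 8 rows; each row shifts and turns the pose as measured when the row begins; what a row does not reach is not made up. A row lasts 1/10 s, in which the tool goes at most 50 mm and 8.59 degrees, less where a joint would pass 70% of its speed; a pose out of reach is approached as far as the arm can. A call with a gripper value outside its range is refused whole. The fingers move at their own pace and stop on an object; "squeeze" is the grip in N (left out, the last holds). Time passes only in rows, so rows that do not move let the fingers close. It gives the time, the measured TCP pose, the force and the opening at its end, in the units of the state.
- robot.sense(): the state, without advancing time (a new reading comes with each control period).
- robot.camera(name): name is "side" or "top" or "wrist"; returns the picture (384x512x3 uint8, red, green, blue); there is no depth.
- robot.camera_model(name): a dict with "K" (3x3 intrinsics, pixels), "k1" (the pictures are not rectified: a ray, as slopes to the right and down, at radius r is drawn at 1 + k1 r^2 times it, then the intrinsics apply), "R" (3x3) and "t" (3): a world point X has camera coordinates R X + t; the wrist camera has in their place "tool_from_camera" (4x4, takes a point from camera to tool coordinates, whose origin is the TCP and whose axes are the flange's). Camera axes: x right, y down, z forward; pixel columns grow to the right and rows downward; lengths in mm; the calibration is good to about 2 mm. A picture is of the moment at which its call begins: read the wrist's pose just before it. camera_model takes no time and is no camera call.
- robot.finish_job(): hands the job in, once; it reports no verdict.
The state is a dict: "time_s": time; "q": joint angles; "dq": joint speeds; "effort": joint torques, N m; "position": TCP position; "tcp_rot": TCP orientation; "contact_force": force on the tool from outside, world axes, zero at the start; "moment": the same for the moment, N m; "finger_gap": finger opening in mm.
Only numpy, scipy, OpenCV 4.12 (cv2) and the standard library are available. Lean on these libraries where they do the work, as an engineer would, in place of code of your own. Each camera call takes 0.05 s, during which the arm holds its last target.

## Working session

There is one attempt and no reset: what is moved stays moved. The work goes in short steps, Python scripts to look and compute and a tool call to move; the robot and the scene stay as the last step left them, time stands still between calls to the robot, and variables do not carry over. Pictures are saved under pics/ and viewed, and the job is handed in when it is done.

Besides the shell and the picture viewer there is one more tool, called after "Request:" in YAML: its name, and indented under it one key for each argument. carry_out: Moves the arm, as the interface text tells. Its arguments: {"type":"object","properties":{"steps":{"type":"array"},"squeeze":{"type":"number"}},"required":["steps"]}

```bash
ls; mkdir -p pics; cat > h.py <<'E'
import numpy as np, cv2, json
from rig import robot
def snap(names,tag):
    s=robot.sense()
    for n in names:
        im=robot.camera(n); cv2.imwrite(f'pics/{tag}_{n}.png',im[:,:,::-1])
    return s
E
python3 - <<'E'
from h import *
s=snap(['top','side','wrist'],'a')
print(s)
for n in ['top','side','wrist']: print(n,robot.camera_model(n))
E
```

```text
pics
{'time_s': 0.0, 'q': array([ 1.04340338,  0.43521826,  0.024955  ,  1.57412201, -0.0116373 ,
        1.13401356, -0.07510327]), 'dq': array([-0.00043507,  0.00047582, -0.00094691, -0.00196754, -0.00144933,
        0.00087443,  0.00200702]), 'effort': array([-3.07123109e-04, -6.70471859e+01,  1.02481708e+00, -3.16215491e+01,
        1.54145993e-02,  1.23119357e-02, -6.40439339e-05]), 'position': array([ 257.33317912, -568.98777992,  230.51906202]), 'tcp_rot': array([-7.77256566e-04,  9.77535895e-01,  2.10767455e-01, -2.21243826e-04]), 'contact_force': array([ 0.0759204 , -1.11149666, -0.24923882]), 'moment': array([-0.03444266, -0.02786402,  0.05701128]), 'finger_gap': 85.43704224345996}
top {'K': array([[391.53506673,   0.        , 252.82484451],
       [  0.        , 391.53506673, 185.26713345],
       [  0.        ,   0.        ,   1.        ]]), 'k1': -0.10849063326099312, 'R': array([[ 0.04441094, -0.99901107, -0.00213251],
       [-0.97421718, -0.0428359 , -0.22150839],
       [ 0.22119799,  0.01191492, -0.97515613]]), 't': array([ -18.65505032,  642.29116369, 1096.3750362 
[... 264 characters left out ...]
075874,  0.48548707, -0.80509986],
       [ 0.48915817, -0.63975731, -0.59281942]]), 't': array([ 482.0646382 ,  302.07708279, 1042.03742151])}
wrist {'K': array([[301.22039198,   0.        , 254.26655674],
       [  0.        , 301.22039198, 192.81977012],
       [  0.        ,   0.        ,   1.        ]]), 'k1': -0.07488123012155289, 'tool_from_camera': array([[-6.73874312e-04, -9.57229893e-01, -2.89327631e-01,
         7.31747289e+01],
       [ 9.99999347e-01, -9.12079374e-04,  6.88478213e-04,
        -3.82484762e-01],
       [-9.22921691e-04, -2.89326978e-01,  9.57229883e-01,
        -1.42643068e+02],
       [ 0.00000000e+00,  0.00000000e+00,  0.00000000e+00,
         1.00000000e+00]])}
```

View pics/a_top.png

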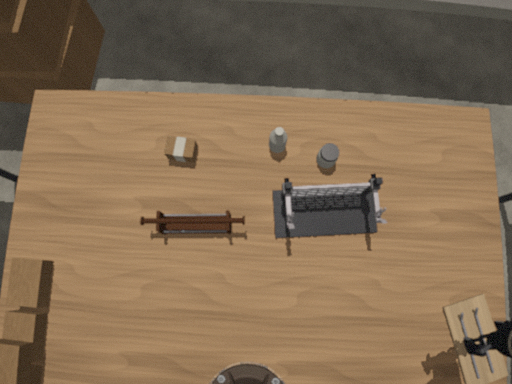

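View pics/a_side.png

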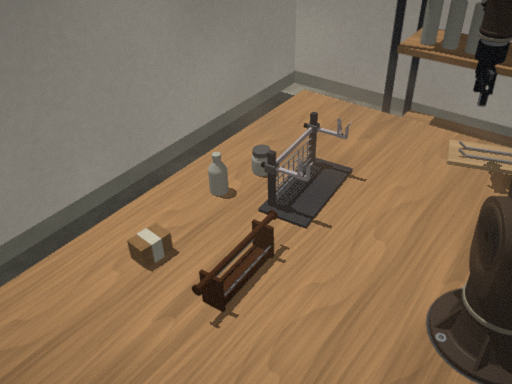

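View pics/a_wrist.png

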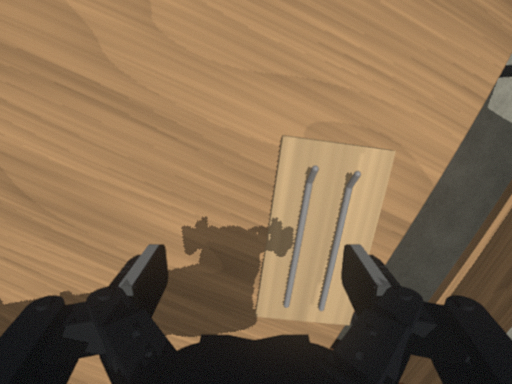

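```bash
cat >> h.py <<'E'
def model(n,s=None):
    m=robot.camera_model(n)
    if n=='wrist':
        from scipy.spatial.transform import Rotation as Ro
        q=s['tcp_rot']; Rt=Ro.from_quat([q[1],q[2],q[3],q[0]]).as_matrix()
        T=m['tool_from_camera']; Rwc=Rt@T[:3,:3]; c=Rt@T[:3,3]+s['position']
        R=Rwc.T; t=-R@c
    else: R,t=m['R'],m['t']
    return m['K'],m['k1'],R,t
def ray(n,uv,s=None):
    K,k1,R,t=model(n,s)
    p=np.array([(uv[0]-K[0,2])/K[0,0],(uv[1]-K[1,2])/K[1,1]]); 
    # drawn = p*(1+k1 r^2)
    x=p.copy()
    for _ in range(30): x=p/(1+k1*(x@x))
    d=R.T@np.array([x[0],x[1],1.]); return -R.T@t, d/np.linalg.norm(d)
def onplane(n,uv,z,s=None):
    c,d=ray(n,uv,s); return c+d*(z-c[2])/d[2]
def tri(l):
    A=np.zeros((3,3));b=np.zeros(3);rs=[ray(*a) for a in l]
    for c,d in rs:
        P=np.eye(3)-np.outer(d,d);A+=P;b+=P@c
    X=np.linalg.solve(A,b)
    return X,[np.linalg.norm((np.eye(3)-np.outer(d,d))@(X-c)) for c,d in rs]
def proj(n,X,s=None):
    K,k1,R,t=model(n,s);p=R@np.asarray(X,float)+t;x=p[:2]/p[2];x=x*(1+k1*(x@x));return K[:2,:2]@x+K[:2,2]
def crop(src,u0,v0,u1,v1,f,out):
    im=cv2.imread(src)[v0:v1,u0:u1]; cv2.imwrite(out,cv2.resize(im,None,fx=f,fy=f,interpolation=cv2.INTER_CUBIC))
E
python3 - <<'E'
from h import *
crop('pics/a_top.png',130,190,260,250,6,'pics/a_t_rack.png')
crop('pics/a_top.png',265,165,395,245,6,'pics/a_t_stand.png')
crop('pics/a_side.png',180,200,290,310,5,'pics/a_s_rack.png')
crop('pics/a_side.png',250,105,360,225,5,'pics/a_s_stand.png')
E
```

```text
(no output)
```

View pics/a_t_rack.png

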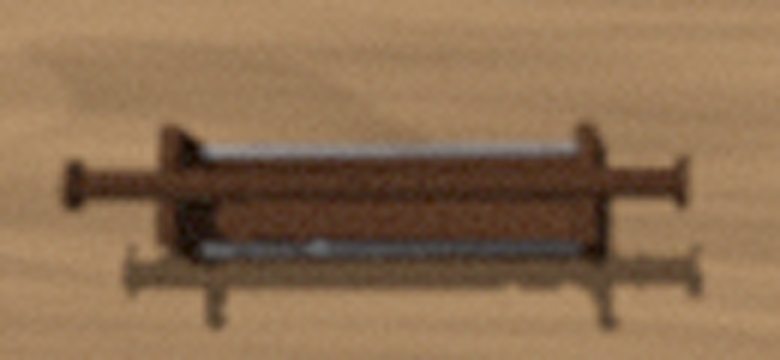

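View pics/a_t_stand.png

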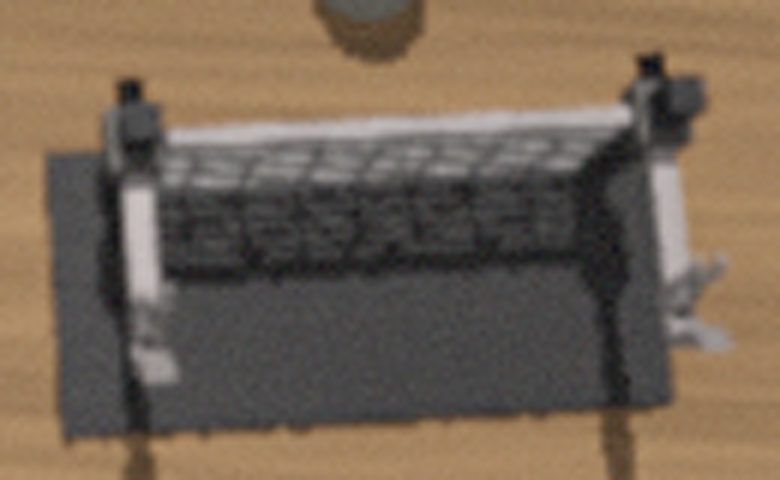

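View pics/a_s_rack.png

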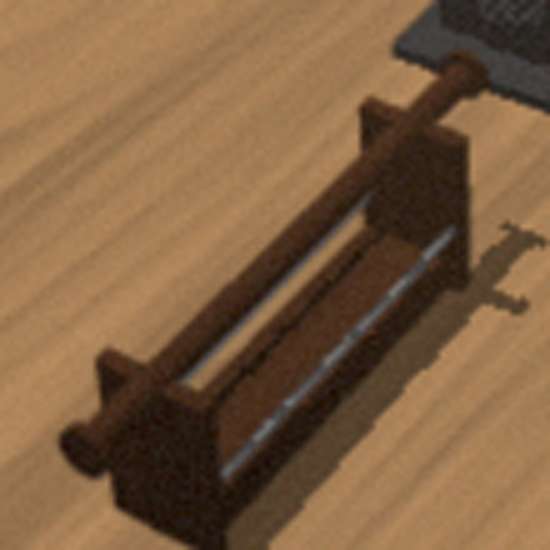

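View pics/a_s_stand.png

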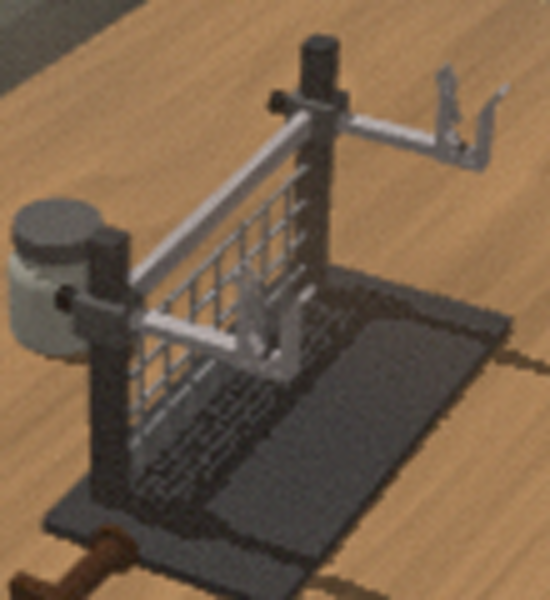

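```bash
python3 - <<'E'
from h import *
np.set_printoptions(precision=1,suppress=True)
c=lambda u,v,u0,v0,f:((u+.5)/f-.5+u0,(v+.5)/f-.5+v0)
T=lambda u,v:c(u,v,130,190,6)
S=lambda u,v:c(u,v,180,200,5)
T2=lambda u,v:c(u,v,265,165,6)
S2=lambda u,v:c(u,v,250,105,5)
L=onplane('top',T(74,184),95);R=onplane('top',T(682,181),95)
print('top bar',L,R,np.linalg.norm(L-R),(L+R)/2, np.degrees(np.arctan2(-(L-R)[0],(L-R)[1])))
# ends triangulated
l=tri([('top',T(74,184)),('side',S(85,450))]);r=tri([('top',T(682,181)),('side',S(465,72))]);print(l,r,np.linalg.norm(l[0]-r[0]),(l[0]+r[0])/2)
print('panels', [onplane('top',T(*p),98) for p in [(171,130),(588,130),(170,240)]])
pl=tri([('top',T2(130,90)),('side',S2(110,240))]);pr=tri([('top',T2(652,65)),('side',S2(320,45))]);print('posts',pl,pr,np.linalg.norm(pl[0]-pr[0]))
for q in [(130,90),(652,65)]: print(onplane('top',T2(*q),185))
for q in [(48,153),(66,437),(672,403)]: print('plate',onplane('top',T2(*q),10))
for q in [(47,520),(510,322),(290,600)]: print('plate side',onplane('side',S2(*q),10))
# hook tips: top front lip
for n,a,b in [('Lfront',(155,370),(308,292)),('Rfront',(700,335),(500,90)),('Rback',(715,268),(446,72)),('Lback',(150,300),(248,270))]:
    print(n,tri([('top',T2(*a)),('side',S2(*b))]))
E
```

```text
top bar [519.4 325.6  95. ] [534.7  32.4  95. ] 293.6378450446926 [527.1 179.   95. ] 2.9862621201958173
(array([520.4, 326.9,  92.2]), [np.float64(0.8119860022024405), np.float64(0.8119860022024241)]) (array([535.4,  32.7,  92.5]), [np.float64(0.45702064398217224), np.float64(0.4570206439822031)]) 294.6285317598333 [527.9 179.8  92.4]
panels [array([547.5, 279.9,  98. ]), array([556.9,  78.5,  98. ]), array([494.5, 275.4,  98. ])]
posts (array([631.3, -85. , 179.1]), [np.float64(7.379574535786788), np.float64(7.379574535786921)]) (array([ 650.9, -322.9,  184.6]), [np.float64(8.840059718636597), np.float64(8.84005971863675)]) 238.76107622042304
[636.5 -81.1 185. ]
[ 658.9 -319.   185. ]
plate [643.8 -52.1  10. ]
plate [496.1 -66.4  10. ]
plate [ 525.8 -379.4   10. ]
plate side [639.7 -46.8  10. ]
plate side [ 522.8 -369.2   10. ]
plate side [492.6 -66.8  10. ]
Lfront (array([509.6, -96. , 184.7]), [np.float64(1.3799139540627696), np.float64(1.3799139540627268)])
Rfront (array([ 534. , -340.2,  181.8]), [np.float64(2.592772040231764), np.float64(2.592772040231723)])
Rback (array([ 568.3, -346.8,  179.7]), [np.float64(1.1438621198631538), np.float64(1.143862119863214)])
Lback (array([541.3, -92.1, 188.1]), [np.float64(0.0880783393772599), np.float64(0.08807833937722279)])
```

Request:
carry_out:
  steps:
    - [0,0.01,0.01,0.04,0,0,6.5]
    - [0,0.015,0.025,0.03,0,0,6.5]
    - [0,0.022,0.035,0.02,0,0,6.5]
    - [0,0.022,0.035,0.015,0,0,6.5]
    - [0,0.022,0.035,0.015,0,0,6.5]
    - [0,0.022,0.035,0.01,0,0,6.5]
    - [0,0.022,0.035,0.01,0,0,6.5]
    - [0,0.022,0.035,0.01,0,0,6.5]

```text
time_s: 0.95
position: [411.3, -318.2, 381.6]
tcp_rot: [-0.002, 0.78, 0.626, -0.005]
contact_force: [0.9, -1.4, 0.1]
finger_gap: 85.4
```

Request:
carry_out:
  steps:
    - [0,0.03,0.035,0,0,0,6]
    - [0,0.03,0.035,0,0,0,6]
    - [0,0.028,0.033,0,0,0,6]
    - [0,0,0,0,0,0,0]

```text
time_s: 1.35
position: [504.4, -204.3, 383.5]
tcp_rot: [0.0, 0.663, 0.749, -0.003]
contact_force: [-0.1, 0.2, 0.0]
finger_gap: 85.6
```

```bash
python3 - <<'E'
from h import *
import pickle
s=snap(['wrist'],'b'); pickle.dump(s,open('b.pkl','wb'));print(s['position'],s['tcp_rot'],s['q'])
E
```

```text
[ 504.37487191 -204.31159991  383.51472006] [ 1.71821061e-04  6.62877679e-01  7.48719600e-01 -3.48039724e-03] [ 0.59201748  0.24868458 -0.40129184  1.48640316  0.10352626  1.42949113
  0.30836479]
```

View pics/b_wrist.png

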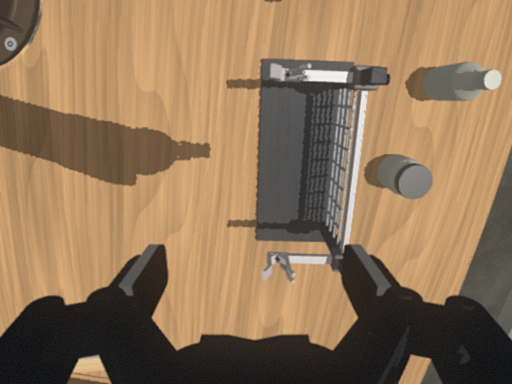

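```bash
python3 - <<'E'
from h import *
crop('pics/b_wrist.png',250,50,400,110,5,'pics/b_w1.png')
crop('pics/b_wrist.png',250,220,370,295,6,'pics/b_w2.png')
E
```

```text
(no output)
```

View pics/b_w1.png

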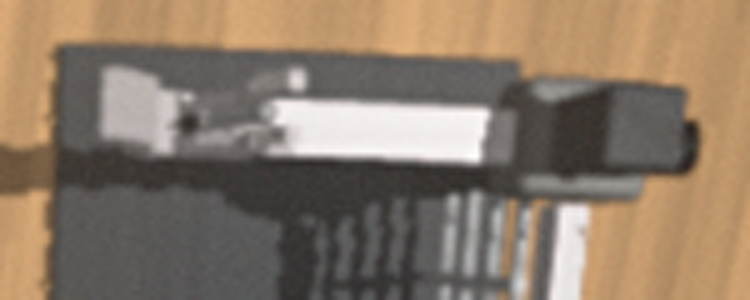

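View pics/b_w2.png

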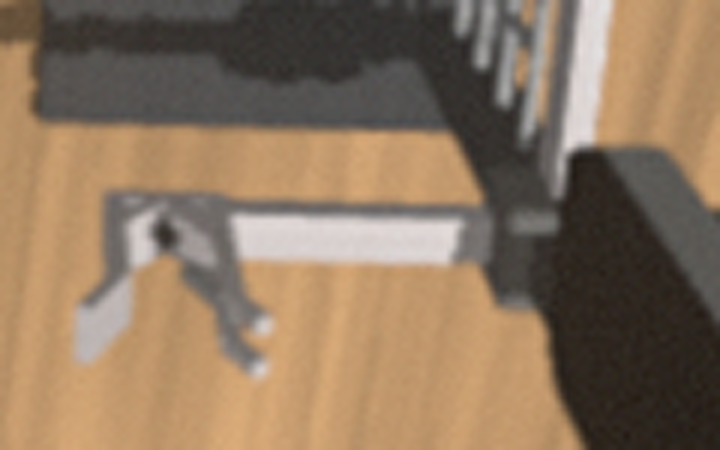

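```bash
python3 - <<'E'
from h import *
import pickle
np.set_printoptions(precision=1,suppress=True)
s=pickle.load(open('b.pkl','rb'))
c=lambda u,v,u0,v0,f:((u+.5)/f-.5+u0,(v+.5)/f-.5+v0)
A=lambda u,v:c(u,v,250,50,5)
B=lambda u,v:c(u,v,250,220,6)
S2=lambda u,v:c(u,v,250,105,5)
T2=lambda u,v:c(u,v,265,165,6)
for z in (130,145,160):
    l=onplane('wrist',A(187,122),z,s);r=onplane('wrist',B(165,233),z,s)
    print(z,l,r,np.linalg.norm(l-r),(l+r)/2,np.degrees(np.arctan2(-(l-r)[0],(l-r)[1])))
l=tri([('wrist',A(187,122),s),('side',S2(265,350))]);r=tri([('wrist',B(165,233),s),('side',S2(462,147))]);print(l,r,np.linalg.norm(l[0]-r[0]))
pl=[onplane('wrist',A(*q),10,s) for q in [(57,45),(520,60)]]+[onplane('wrist',B(*q),10,s) for q in [(38,118)]]
print('plate',pl,np.linalg.norm(pl[0]-pl[2]))
l=tri([('wrist',A(645,125),s),('side',S2(110,240))]);print('postL',l)
l=tri([('wrist',A(120,105),s),('side',S2(305,292)),('top',T2(155,370))]);r=tri([('wrist',B(88,335),s),('side',S2(500,88)),('top',T2(710,337))]);print('lip',l,r)
l=tri([('wrist',A(298,78),s),('side',S2(248,268))]);r=tri([('wrist',B(260,345),s),('side',S2(446,70))]);print('backtip',l,r)
E
```

```text
130 [530.  -93.7 130. ] [ 554.  -348.4  130. ] 255.8252413971199 [ 542.  -221.1  130. ] 5.395588218085754
145 [528.7 -95.1 145. ] [ 551.8 -340.2  145. ] 246.12987064067397 [ 540.2 -217.6  145. ] 5.395588218085743
160 [527.4 -96.5 160. ] [ 549.6 -331.9  160. ] 236.43449988422802 [ 538.5 -214.2  160. ] 5.39558821808576
(array([529.8, -94.4, 141.7]), [np.float64(0.9447359136438097), np.float64(0.9447359136435695)]) (array([ 553.6, -345. ,  135.6]), [np.float64(0.503184527499881), np.float64(0.5031845275000364)]) 251.85561126323321
plate [array([495.8, -64.5,  10. ]), array([644.3, -49.4,  10. ]), array([ 526.3, -379.1,   10. ])] 315.99379423723536
postL (array([624.2, -85.8, 180.1]), [np.float64(1.1215260211005522), np.float64(1.1215260211007154)])
lip (array([510.5, -96.4, 183.8]), [np.float64(0.6389574881698085), np.float64(0.525094465024277), np.float64(1.0210038303730176)]) (array([ 534.2, -345.2,  181.4]), [np.float64(1.951577919056367), np.float64(0.8171220004660178), np.float64(2.079831086747005)])
backtip (array([543.3, -89.1, 191. ]), [np.float64(3.2921734808101704), np.float64(3.2921734808101997)]) (array([ 570.6, -346.3,  180.5]), [np.float64(1.0074081998465785), np.float64(1.0074081998466318)])
```

Request:
carry_out:
  steps:
    - [0,0.003,0.046,0,0,0,-0.5]
    - [0,0.003,0.048,0,0,0,-0.5]
    - [0,0.003,0.048,-0.01,0,0,-0.5]
    - [0,0.003,0.048,-0.015,0,0,-0.5]
    - [0,0.003,0.048,-0.02,0,0,-0.5]
    - [0,0.003,0.048,-0.02,0,0,-0.5]
    - [0,0.002,0.048,-0.02,0,0,-0.5]
    - [0,0.002,0.03,-0.02,0,0,-0.5]

```text
time_s: 2.2
position: [522.4, 145.4, 278.5]
tcp_rot: [0.003, 0.704, 0.71, -0.006]
contact_force: [0.7, -0.2, -1.3]
finger_gap: 85.4
```

Request:
carry_out:
  steps:
    - [0,0,0,0,0,0,0]

```text
time_s: 2.3
position: [520.5, 148.2, 275.8]
tcp_rot: [0.002, 0.703, 0.711, -0.008]
contact_force: [-0.1, -0.4, -0.4]
finger_gap: 85.4
```

```bash
python3 - <<'E'
from h import *
import pickle
s=snap(['wrist'],'c'); pickle.dump(s,open('c.pkl','wb'));print(s['position'],s['tcp_rot'],s['q'])
E
```

```text
[520.48908783 148.24679143 275.84090868] [ 0.00184099  0.70314131  0.71100725 -0.00758922] [ 0.04942631  0.33001528 -0.56933059  1.66707656  0.19603565  1.2136882
 -0.55564359]
```

View pics/c_wrist.png

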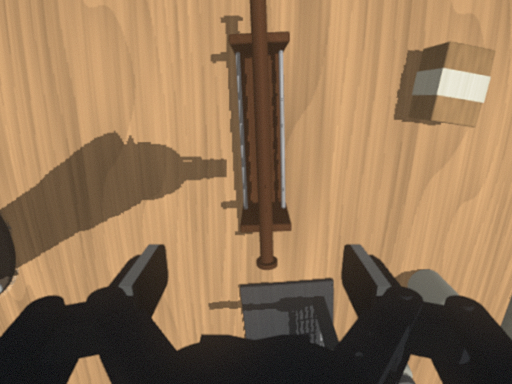

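```bash
cat >> h.py <<'E'
from scipy.spatial.transform import Rotation as Ro
def fix(s,yaw):
    q=s['tcp_rot'];R=Ro.from_quat([q[1],q[2],q[3],q[0]])
    a=np.radians(yaw)
    # target tool: x=(cos,sin,0), z=-Z
    X=np.array([np.cos(a),np.sin(a),0]);Z=np.array([0,0,-1.]);T=Ro.from_matrix(np.stack([X,np.cross(Z,X),Z],1))
    return np.degrees((T*R.inv()).as_rotvec())
E
python3 - <<'E'
from h import *
import pickle
np.set_printoptions(precision=1,suppress=True)
s=pickle.load(open('c.pkl','rb'))
d=onplane('wrist',(266,263),95,s);p=[onplane('wrist',q,95,s) for q in [(259,10),(261,80),(263,160),(265.5,240)]]
print(d,p)
for q in p: print(np.degrees(np.arctan2(-(q-d)[0],(q-d)[1])))
# panel ends top edge z 98
print([onplane('wrist',q,98,s) for q in [(230,34),(289,34),(240,208),(291,208)]])
print(fix(s,93))
E
```

```text
[533.9  32.   95. ] [array([521.3, 306.7,  95. ]), array([524.3, 241.5,  95. ]), array([527.8, 159. ,  95. ]), array([532.6,  63. ,  95. ])]
2.621762865457497
2.6359897368153695
2.7604366773725166
2.4225989318458097
[array([493.4, 284.2,  98. ]), array([550.8, 284.8,  98. ]), array([502.8, 104.2,  98. ]), array([560.5, 105. ,  98. ])]
[ 0.8 -0.4  2.4]
```

Request:
carry_out:
  steps:
    - [0,0.003,0.016,-0.02,0.4,-0.2,1.2]
    - [0,0.003,0.014,-0.03,0.4,-0.2,1.0]
    - [0,0.001,0.002,-0.03,0,0,0]
    - [0,0,0,0,0,0,0]
    - [0,0,0,0,0,0,0]

```text
time_s: 2.85
position: [533.4, 167.5, 198.6]
tcp_rot: [0.004, 0.695, 0.719, 0.001]
contact_force: [0.6, -0.5, 0.5]
finger_gap: 85.4
```

```bash
python3 - <<'E'
from h import *
s=robot.sense();print(s['position'],s['contact_force'],fix(s,92.9))
E
```

```text
[533.39887167 167.45577089 198.62504026] [ 0.56736539 -0.53685006  0.45904625] [0.29069676 0.40320731 1.00403593]
```

Request:
carry_out:
  steps:
    - [0,-0.003,0.006,-0.02,0.15,0.2,0.5]
    - [0,-0.003,0.006,-0.02,0.15,0.2,0.5]
    - [0,0,0,-0.01,0,0,0]
    - [0,0,0,0,0,0,0]

```text
time_s: 3.25
position: [532.7, 174.7, 154.8]
tcp_rot: [0.004, 0.692, 0.722, 0.003]
contact_force: [-0.0, 0.4, 0.3]
finger_gap: 85.5
```

```bash
python3 - <<'E'
from h import *
s=robot.sense();print(s['position'],s['contact_force'],fix(s,92.9))
E
```

```text
[532.74511968 174.66160894 154.76913903] [-0.02238961  0.39360483  0.29532127] [0.01412809 0.57829228 0.54090106]
```

Request:
carry_out:
  steps:
    - [0,-0.005,0.005,-0.02,0,0.4,0.4]
    - [0,-0.003,0.002,-0.02,0,0.2,0.2]
    - [0,0,0,-0.015,0,0,0]
    - [0,0,0,0,0,0,0]

```text
time_s: 3.65
position: [529.6, 179.7, 104.3]
tcp_rot: [0.003, 0.691, 0.723, 0.003]
contact_force: [-0.3, -0.4, 0.1]
finger_gap: 85.5
```

```bash
python3 - <<'E'
from h import *
s=robot.sense();print(s['position'],s['contact_force'],fix(s,92.9))
E
```

```text
[529.6407223  179.72002743 104.31369449] [-0.34503512 -0.43545731  0.13281057] [-0.01745358  0.50406765  0.25379576]
```

Request:
carry_out:
  steps:
    - [0,-0.003,0,-0.014,0,0.5,0.2]
    - [0,-0.001,0,-0.01,0,0.3,0.1]
    - [0,0,0,-0.001,0,0,0]
    - [0,0,0,0,0,0,0]

```text
time_s: 4.05
position: [527.3, 179.3, 79.6]
tcp_rot: [-0.001, 0.689, 0.725, -0.001]
contact_force: [0.1, 0.0, 0.6]
finger_gap: 85.5
```

```bash
python3 - <<'E'
from h import *
s=snap(['wrist','side'],'d');print(s['position'],s['contact_force'],fix(s,92.9))
a=cv2.imread('pics/d_wrist.png');b=cv2.imread('pics/d_side.png')[150:342,150:406]
cv2.imwrite('pics/d.png',np.hstack([cv2.resize(a,(400,300)),cv2.resize(b,(400,300))]))
E
```

```text
[527.34854016 179.33036295  79.59574644] [0.10190375 0.02638193 0.57029756] [-0.0406761  -0.18418652  0.02743174]
```

View pics/d.png

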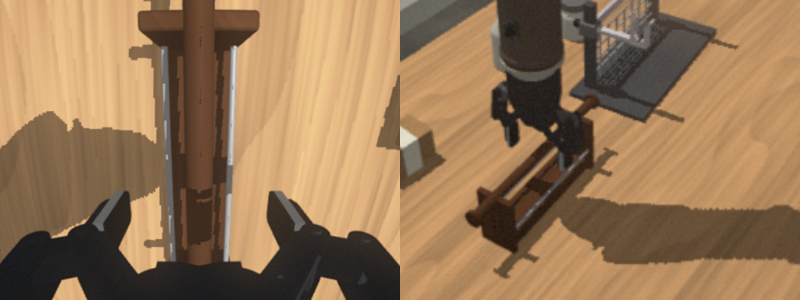

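Request:
carry_out:
  steps:
    - [0,0,0,-0.005,0,0,0]
    - [130,0,0,0,0,0,0]
    - [200,0,0,0,0,0,0]
    - [255,0,0,0,0,0,0]
    - [255,0,0,0,0,0,0]
    - [255,0,0,0,0,0,0]
    - [255,0,0,0,0,0,0]
  squeeze: 60

```text
time_s: 4.85
position: [528.0, 179.8, 75.7]
tcp_rot: [-0.001, 0.689, 0.725, 0.0]
contact_force: [1.1, 0.3, -0.5]
finger_gap: 14.1
```

```bash
python3 - <<'E'
from h import *
s=robot.sense();print(s['position'],s['contact_force'],s['moment'],fix(s,92.9),s['finger_gap'])
E
```

```text
[527.95024143 179.80492114  75.72001997] [ 1.05236525  0.31824172 -0.49100679] [ 0.05485218 -0.02041468  0.07298772] [-0.07548054 -0.05897555  0.01879319] 14.102230591733539
```

Request:
carry_out:
  steps:
    - [255,0,0,0.004,0,0,0]
    - [255,0,0,0.008,0,0,0]
    - [255,0,0,0.01,0,0,0]
    - [255,0,0,0.01,0,0,0]
    - [255,0,0,0,0,0,0]
    - [255,0,0,0,0,0,0]

```text
time_s: 5.45
position: [527.1, 179.2, 110.2]
tcp_rot: [-0.001, 0.689, 0.725, -0.001]
contact_force: [0.0, 0.2, -4.3]
finger_gap: 14.4
```

```bash
python3 - <<'E'
from h import *
s=snap(['side'],'e');print(s['position'],s['contact_force'],s['moment'],fix(s,92.9),s['finger_gap'])
crop('pics/e_side.png',150,180,350,330,4,'pics/e.png')
E
```

```text
[527.10006664 179.16713589 110.16162285] [ 0.02733962  0.24273374 -4.25645494] [-0.01150411 -0.04220107 -0.0223773 ] [-0.03308989 -0.14466376  0.02380247] 14.379440771767063
```

View pics/e.png

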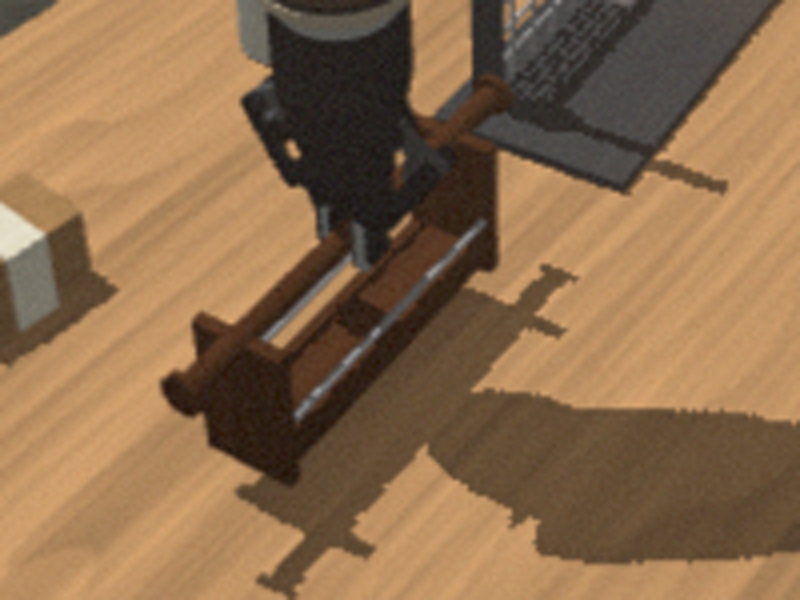

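Request:
carry_out:
  steps:
    - [255,0,0,0.015,0,0,0]
    - [255,0,0,0.025,0,0,0]
    - [255,0,0,0.03,0,0,0]
    - [255,0,0,0.035,0,0,0]
    - [255,0,0,0.035,0,0,0]
    - [255,0,0,0.035,0,0,0]
    - [255,0,-0.01,0.03,0,0,0.3]
    - [255,0,-0.02,0.02,0,0,0.3]

```text
time_s: 6.3
position: [521.1, 149.4, 337.1]
tcp_rot: [-0.005, 0.683, 0.73, -0.006]
contact_force: [0.5, -0.2, -4.1]
finger_gap: 14.4
```

Request:
carry_out:
  steps:
    - [255,0.001,-0.03,0.005,0,0,0.3]
    - [255,0.002,-0.035,0,0,0,0.3]
    - [255,0.002,-0.035,0,0,0,0.3]
    - [255,0.002,-0.035,0,0,0,0.3]
    - [255,0.002,-0.035,0,0,0,0.3]
    - [255,0.002,-0.035,0,0,0,0.3]
    - [255,0.002,-0.035,0,0,0,0.3]
    - [255,0.002,-0.035,0,0,0,0.3]

```text
time_s: 7.1
position: [534.1, -130.9, 343.9]
tcp_rot: [-0.005, 0.663, 0.748, -0.004]
contact_force: [0.5, -0.4, -4.0]
finger_gap: 14.0
```

```bash
python3 - <<'E'
from h import *
s=robot.sense();print(s['position'],s['contact_force'],s['moment'],fix(s,95.4),s['finger_gap'])
E
```

```text
[ 534.13526011 -130.88693318  343.93861758] [ 0.45467455 -0.4084304  -3.95870296] [ 0.02562139 -0.06826084  0.00526417] [-0.00267079 -0.69684219 -1.49876466] 13.989771458712054
```

Request:
carry_out:
  steps:
    - [255,0.002,-0.03,-0.005,0,-0.2,-0.4]
    - [255,0.002,-0.028,-0.005,0,-0.2,-0.4]
    - [255,0.002,-0.018,-0.005,0,-0.2,-0.4]
    - [255,0.001,-0.006,-0.003,0,-0.1,-0.2]
    - [255,0,0,0,0,0,0]
    - [255,0,0,0,0,0,0]

```text
time_s: 7.7
position: [539.4, -220.2, 322.1]
tcp_rot: [-0.002, 0.675, 0.738, -0.001]
contact_force: [0.7, 0.6, -5.0]
finger_gap: 14.1
```

```bash
python3 - <<'E'
from h import *
import pickle
s=snap(['wrist','side','top'],'f');pickle.dump(s,open('f.pkl','wb'));print(s['position'],s['contact_force'],s['moment'],fix(s,95.4),s['finger_gap'])
crop('pics/f_side.png',220,60,380,210,4,'pics/f_s.png')
crop('pics/f_top.png',255,150,405,250,5,'pics/f_t.png')
E
```

```text
[ 539.37986621 -220.24520148  322.07356882] [ 0.70630145  0.62483019 -4.97112067] [ 0.05360215 -0.07983688  0.01074768] [-0.02444045 -0.25371521  0.29892018] 14.14673634724719
```

View pics/f_wrist.png

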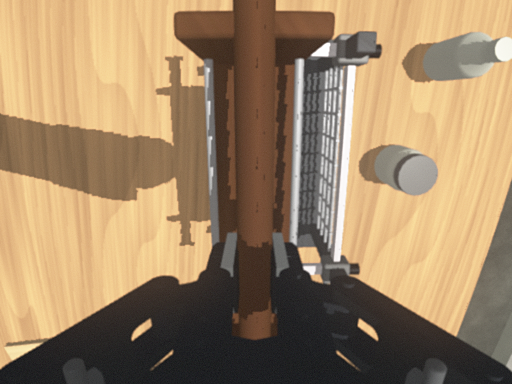

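View pics/f_s.png

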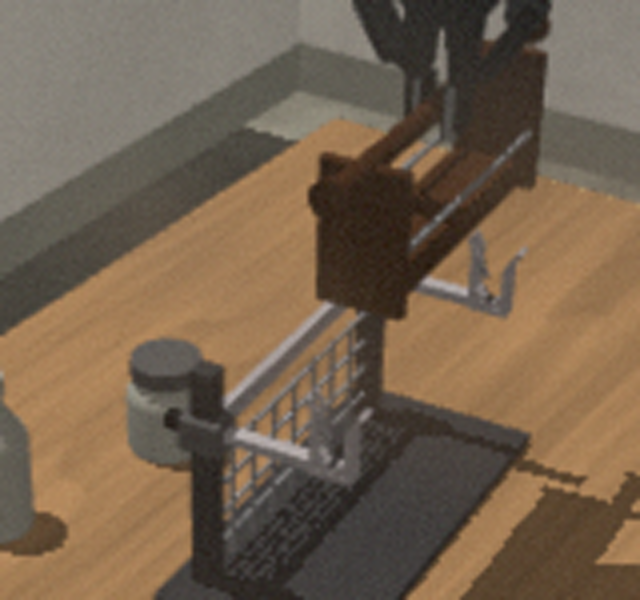

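View pics/f_t.png

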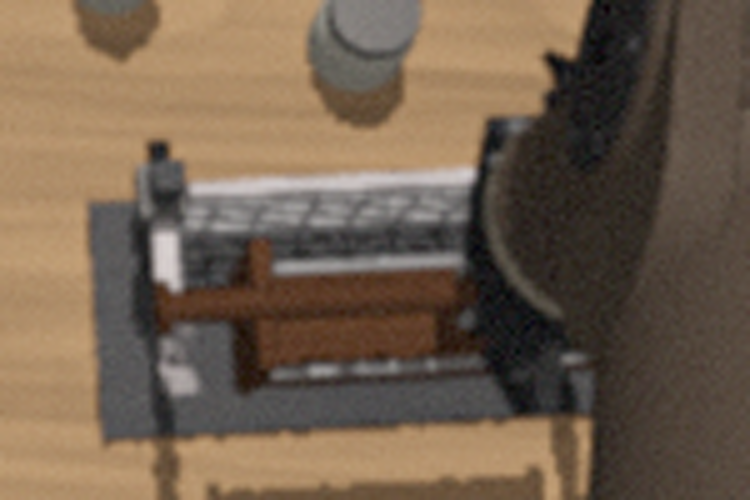

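```bash
python3 - <<'E'
from h import *
import pickle
np.set_printoptions(precision=1,suppress=True)
s=pickle.load(open('f.pkl','rb'))
c=lambda u,v,u0,v0,f:((u+.5)/f-.5+u0,(v+.5)/f-.5+v0)
t=c(159,307,255,150,5);q=c(320,200,220,60,4)
print(onplane('top',t,341.4),tri([('top',t),('side',q)]))
y=np.radians(5.4); print('expected left end',s['position']+np.array([-np.sin(y)*148,np.cos(y)*148,19.3]))
p=[onplane('wrist',(u,v),341.4,s) for u,v in [(255,20),(255,120),(255.5,200)]];print(p,np.degrees(np.arctan2(-(p[0]-p[2])[0],(p[0]-p[2])[1])))
E
```

```text
[525.4 -71.6 341.4] (array([528.2, -70.6, 338.5]), [np.float64(2.5384242288141796), np.float64(2.5384242288144123)])
expected left end [525.5 -72.9 341.4]
[array([ 529.9, -116.9,  341.4]), array([ 533.2, -153.6,  341.4]), array([ 536.4, -187.1,  341.4])] 5.27199903091095
```

Request:
carry_out:
  steps:
    - [255,0.001,0.001,-0.01,0,-0.2,0.3]
    - [255,0,0,-0.02,0,0,0]
    - [255,0,0,-0.02,0,0,0]
    - [255,0,0,-0.02,0,0,0]
    - [255,0,0,-0.015,0,0,0]
    - [255,0,0,-0.01,0,0,0]
    - [255,0,0,0,0,0,0]

```text
time_s: 8.55
position: [541.7, -212.6, 223.3]
tcp_rot: [0.001, 0.669, 0.743, 0.002]
contact_force: [-0.4, -0.1, -3.5]
finger_gap: 14.2
```

```bash
python3 - <<'E'
from h import *
s=robot.sense();print(s['position'],s['contact_force'],s['moment'],fix(s,95.4),s['finger_gap'])
E
```

```text
[ 541.71449237 -212.59531455  223.2740955 ] [-0.38565926 -0.07156173 -3.52295814] [ 0.01219786  0.06577483 -0.04292764] [-0.03447583  0.24990806 -0.62928663] 14.200440695734887
```

Request:
carry_out:
  steps:
    - [255,-0.001,-0.004,0,0,0.1,-0.3]
    - [255,0,-0.004,0,0,0.1,-0.3]
    - [255,0,0,0,0,0,0]
    - [255,0,0,0,0,0,0]

```text
time_s: 8.95
position: [542.0, -221.4, 225.5]
tcp_rot: [0.002, 0.673, 0.74, 0.001]
contact_force: [0.0, 0.4, -4.0]
finger_gap: 13.9
```

```bash
python3 - <<'E'
from h import *
s=snap(['side','wrist'],'g');print(s['position'],s['contact_force'],s['moment'],fix(s,95.4),s['finger_gap'])
crop('pics/g_side.png',230,80,380,220,4,'pics/g_s.png')
E
```

```text
[ 541.99982735 -221.3530763   225.52756084] [ 0.03350331  0.37017443 -4.0258597 ] [0.00771994 0.02339751 0.03668083] [0.0301843  0.23138733 0.00463529] 13.907923685856236
```

View pics/g_s.png

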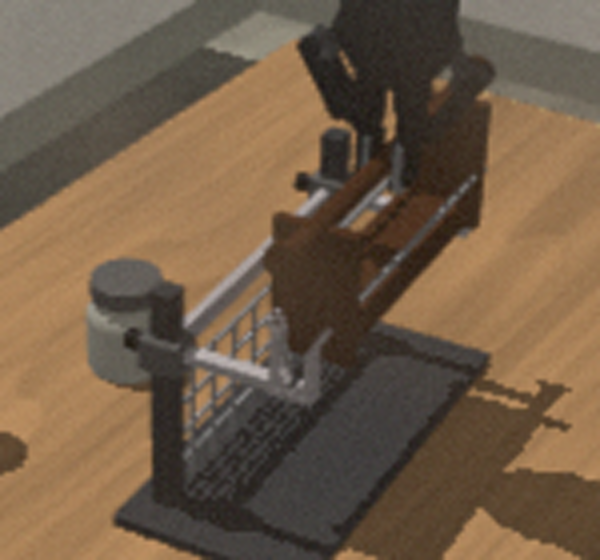

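View pics/g_wrist.png

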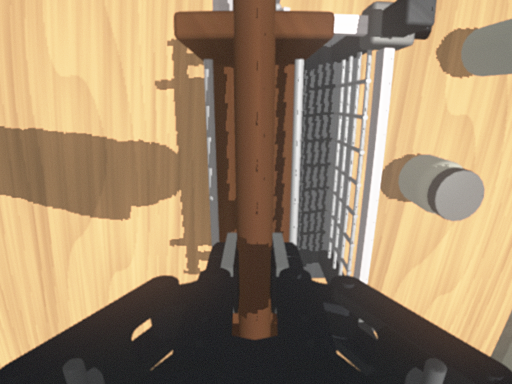

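Request:
carry_out:
  steps:
    - [255,-0.001,0,-0.012,0,0.1,0]
    - [255,0,0,-0.014,0,0.1,0]
    - [255,0,0,-0.01,0,0,0]
    - [255,0,0,-0.004,0,0,0]
    - [255,0,0,0,0,0,0]

```text
time_s: 9.55
position: [540.0, -220.9, 180.9]
tcp_rot: [-0.001, 0.673, 0.74, -0.0]
contact_force: [0.1, -0.5, -4.3]
finger_gap: 14.0
```

```bash
python3 - <<'E'
from h import *
s=snap(['side','top'],'i');print(s['position'],s['contact_force'],s['moment'],fix(s,95.4),s['finger_gap'])
crop('pics/i_side.png',230,80,380,220,4,'pics/i_s.png')
crop('pics/i_top.png',255,150,405,250,5,'pics/i_t.png')
E
```

```text
[ 540.03849316 -220.85166021  180.90378645] [ 0.07316877 -0.48125999 -4.27193807] [-0.00396124 -0.02605822 -0.04773941] [-0.00478238 -0.07959924 -0.02310178] 13.956848945961562
```

View pics/i_s.png

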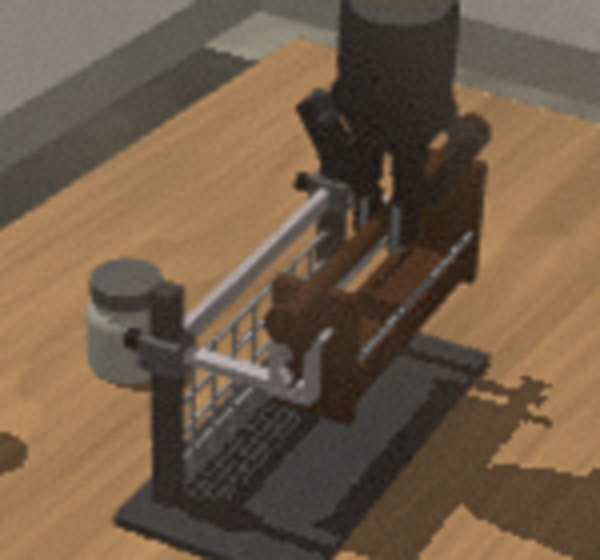

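View pics/i_t.png

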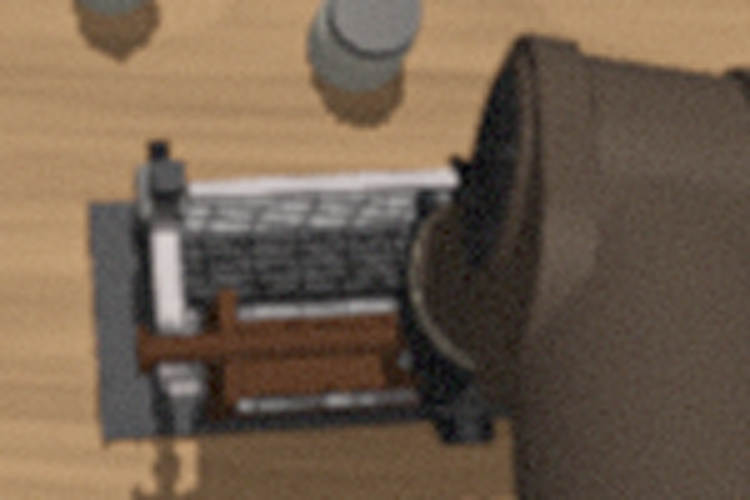

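Request:
carry_out:
  steps:
    - [255,0,0,-0.004,0,0,0]
    - [255,0,0,-0.004,0,0,0]
    - [255,0,0,-0.004,0,0,0]
    - [255,0,0,-0.003,0,0,0]

```text
time_s: 10.05
position: [541.7, -221.2, 167.3]
tcp_rot: [0.002, 0.673, 0.74, 0.0]
contact_force: [-0.4, -1.2, -4.1]
finger_gap: 14.4
```

Request:
carry_out:
  steps:
    - [255,0,0,-0.002,0,0,0]
    - [255,0,0,-0.002,0,0,0]

```text
time_s: 10.25
position: [541.6, -221.2, 162.8]
tcp_rot: [0.001, 0.673, 0.74, 0.0]
contact_force: [-0.1, 0.0, -5.3]
finger_gap: 14.1
```

```bash
python3 - <<'E'
from h import *
s=robot.sense();print(s['position'],s['contact_force'],s['moment'],fix(s,95.4),s['finger_gap'])
E
```

```text
[ 541.58780442 -221.24992297  162.75122904] [-0.13606747  0.03438171 -5.2887489 ] [-0.02322966  0.04860656 -0.0209478 ] [ 0.07369655  0.15266702 -0.00834556] 14.084146784414894
```

Request:
carry_out:
  steps:
    - [255,-0.001,0.001,-0.003,0,0,0]
    - [255,0,0,-0.002,0,0,0]

```text
time_s: 10.45
position: [540.6, -220.1, 157.4]
tcp_rot: [0.001, 0.673, 0.74, 0.0]
contact_force: [0.3, 0.2, -4.6]
finger_gap: 14.1
```

Request:
carry_out:
  steps:
    - [255,0,0,-0.002,0,0,0]
    - [255,0,0,-0.002,0,0,0]

```text
time_s: 10.65
position: [540.5, -220.1, 153.0]
tcp_rot: [0.001, 0.673, 0.74, 0.0]
contact_force: [-0.6, 0.5, -4.7]
finger_gap: 14.3
```

Request:
carry_out:
  steps:
    - [255,0,0,-0.002,0,0,0]
    - [255,0,0,-0.002,0,0,0]

```text
time_s: 10.85
position: [540.5, -220.2, 148.9]
tcp_rot: [0.001, 0.673, 0.74, 0.0]
contact_force: [-3.1, 0.3, 2.2]
finger_gap: 14.0
```

```bash
python3 - <<'E'
from h import *
s=snap(['side','top'],'j');print(s['position'],s['contact_force'],s['moment'],fix(s,95.4),s['finger_gap'])
s=robot.sense();print(s['position'],s['contact_force'],s['moment'],fix(s,95.4),s['finger_gap'])
crop('pics/j_side.png',230,80,380,220,4,'pics/j_s.png')
E
```

```text
[ 540.45912868 -220.20882126  148.91186583] [-3.11677515  0.28661564  2.24953347] [0.11448627 0.60992774 0.0360887 ] [ 0.08625833  0.15108476 -0.01086438] 14.044430708316963
[ 540.1162541  -220.24014672  148.63230664] [-0.71692258  0.24027087 -3.54465257] [-0.00314579  0.43360005 -0.00424937] [ 0.07919111  0.10734207 -0.00605926] 13.845521741614553
```

View pics/j_s.png

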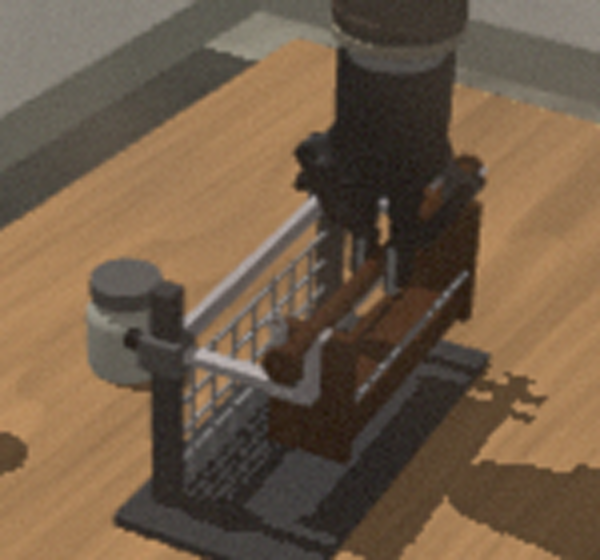

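Request:
carry_out:
  steps:
    - [255,0,0,-0.0015,0,0,0]

```text
time_s: 11.05
position: [540.1, -220.4, 147.5]
tcp_rot: [0.001, 0.673, 0.74, 0.0]
contact_force: [-3.7, -0.2, 1.7]
finger_gap: 14.2
```

Request:
carry_out:
  steps:
    - [255,0,0,-0.0015,0,0,0]

```text
time_s: 11.15
position: [540.1, -220.5, 146.3]
tcp_rot: [0.001, 0.673, 0.74, -0.0]
contact_force: [-2.6, 0.4, 2.6]
finger_gap: 14.1
```

Request:
carry_out:
  steps:
    - [255,0,0,-0.0015,0,0,0]

```text
time_s: 11.25
position: [540.0, -220.7, 145.0]
tcp_rot: [0.002, 0.673, 0.739, -0.0]
contact_force: [-3.4, 0.1, 2.8]
finger_gap: 14.0
```

```bash
python3 - <<'E'
from h import *
s=robot.sense();print(s['position'],s['contact_force'],s['moment'],fix(s,95.4),s['finger_gap'])
E
```

```text
[ 540.02324391 -220.67444305  145.03179452] [-3.41864702  0.0652777   2.82195843] [-0.01107936  0.75201438 -0.07228484] [0.13445974 0.12934211 0.02464673] 14.000070252235833
```

Request:
carry_out:
  steps:
    - [255,0,0,-0.0015,0,0,0]

```text
time_s: 11.35
position: [539.9, -220.8, 143.7]
tcp_rot: [0.002, 0.673, 0.739, -0.0]
contact_force: [-3.6, 0.5, 2.0]
finger_gap: 14.1
```

Request:
carry_out:
  steps:
    - [255,0,0,-0.0015,0,0,0]

```text
time_s: 11.45
position: [540.0, -220.9, 142.2]
tcp_rot: [0.002, 0.673, 0.739, -0.0]
contact_force: [-4.0, -0.2, 2.4]
finger_gap: 14.1
```

Request:
carry_out:
  steps:
    - [255,0,0,-0.0015,0,0,0]

```text
time_s: 11.55
position: [540.0, -220.9, 140.6]
tcp_rot: [0.002, 0.673, 0.739, -0.0]
contact_force: [-3.4, -0.0, 1.2]
finger_gap: 14.2
```

Request:
carry_out:
  steps:
    - [255,0,0,-0.0015,0,0,0]

```text
time_s: 11.65
position: [540.0, -221.0, 138.9]
tcp_rot: [0.002, 0.673, 0.739, -0.0]
contact_force: [-3.3, -0.9, -0.9]
finger_gap: 14.0
```

```bash
python3 - <<'E'
from h import *
s=robot.sense();print(s['position'],s['contact_force'],s['moment'],fix(s,95.4),s['finger_gap'])
E
```

```text
[ 539.95245485 -220.99576113  138.89233877] [-3.33929163 -0.92134536 -0.88786719] [-0.24094223  0.55935811  0.03254887] [0.17197514 0.14277939 0.03478392] 14.006531990398786
```

```bash
python3 - <<'E'
from h import *
s=snap(['side','wrist'],'k');s=robot.sense();print(s['position'],s['contact_force'],s['moment'],fix(s,95.4),s['finger_gap'])
crop('pics/k_side.png',275,110,375,210,6,'pics/k_s.png')
E
```

```text
[ 539.89191732 -221.00768518  138.45644636] [-0.67650926 -0.53579083 -4.56944305] [-0.38070885  0.15752897 -0.02128888] [0.15854788 0.1274641  0.03680372] 13.90986619805307
```

View pics/k_s.png

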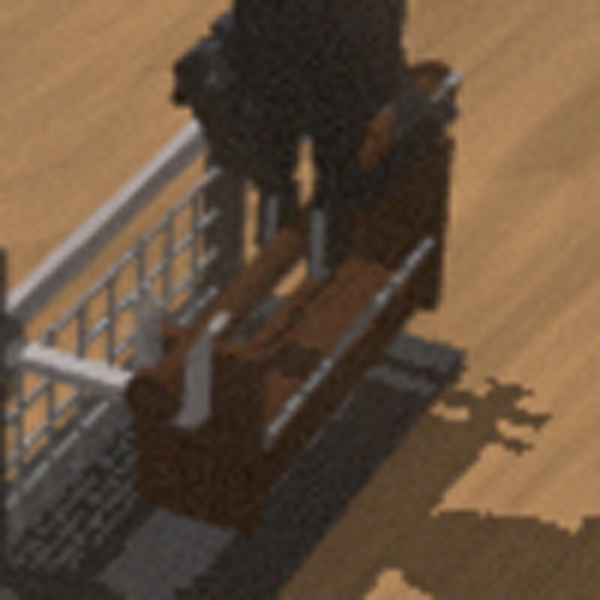

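View pics/k_wrist.png

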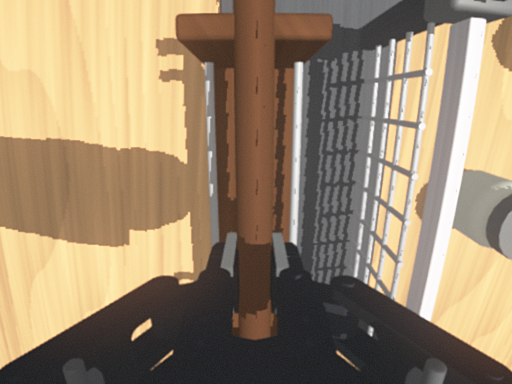

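Request:
carry_out:
  steps:
    - [255,0,0,-0.0015,0,0,0]

```text
time_s: 11.85
position: [540.2, -221.0, 136.9]
tcp_rot: [0.002, 0.673, 0.739, -0.0]
contact_force: [-1.4, -0.0, 0.4]
finger_gap: 14.3
```

```bash
python3 - <<'E'
from h import *
s=robot.sense();print(s['position'],s['contact_force'],s['moment'],fix(s,95.4),s['finger_gap'])
E
```

```text
[ 540.18016139 -221.03774037  136.91696576] [-1.38786635 -0.02953352  0.39675266] [-0.33265569  0.20606076 -0.15991136] [0.16435572 0.15827788 0.03481605] 14.26698228213782
```

Request:
carry_out:
  steps:
    - [255,0,0,-0.0015,0,0,0]

```text
time_s: 11.95
position: [540.7, -221.1, 135.5]
tcp_rot: [0.002, 0.673, 0.739, 0.0]
contact_force: [-1.0, 0.4, 0.9]
finger_gap: 14.2
```

```bash
python3 - <<'E'
from h import *
s=robot.sense();print(s['position'],s['contact_force'],s['moment'],fix(s,95.4),s['finger_gap'])
E
```

```text
[ 540.68515764 -221.06181373  135.49598474] [-0.99841512  0.42851238  0.85287046] [-0.2856108   0.26142621 -0.22607002] [0.16870686 0.21455305 0.04436762] 14.19376235837482
```

Request:
carry_out:
  steps:
    - [255,0,0,-0.0015,0,0,0]

```text
time_s: 12.05
position: [540.9, -221.1, 133.9]
tcp_rot: [0.002, 0.673, 0.739, 0.0]
contact_force: [-2.3, -0.5, -0.4]
finger_gap: 13.9
```

Request:
carry_out:
  steps:
    - [255,0,0,-0.0015,0,0,0]

```text
time_s: 12.15
position: [541.0, -221.1, 132.3]
tcp_rot: [0.003, 0.673, 0.739, 0.0]
contact_force: [-1.0, 0.4, -0.8]
finger_gap: 14.1
```

```bash
python3 - <<'E'
from h import *
s=robot.sense();print(s['position'],s['contact_force'],s['moment'],fix(s,95.4),s['finger_gap'])
E
```

```text
[ 540.95189977 -221.10737524  132.27534272] [-1.03629381  0.35183781 -0.80873154] [-0.15953441  0.30341487 -0.23787594] [0.16331245 0.24033271 0.07089518] 14.095801777671975
```

Request:
carry_out:
  steps:
    - [255,0,0,-0.0015,0,0,0]

```text
time_s: 12.25
position: [540.9, -221.1, 130.5]
tcp_rot: [0.002, 0.674, 0.739, 0.0]
contact_force: [-0.8, -1.1, -2.2]
finger_gap: 14.1
```

```bash
python3 - <<'E'
from h import *
s=robot.sense();print(s['position'],s['contact_force'],s['moment'],fix(s,95.4),s['finger_gap'])
E
```

```text
[ 540.94998578 -221.13479633  130.51280804] [-0.82187793 -1.07542481 -2.20576731] [-0.05498592  0.10335072 -0.11861724] [0.15620695 0.23898101 0.08180357] 14.14085527338426
```

Request:
carry_out:
  steps:
    - [255,0,0,-0.001,0,0,0]

```text
time_s: 12.35
position: [541.5, -221.1, 129.5]
tcp_rot: [0.003, 0.674, 0.739, 0.001]
contact_force: [1.3, -1.0, 1.3]
finger_gap: 13.9
```

Request:
carry_out:
  steps:
    - [255,0,0,-0.001,0,0,0]

```text
time_s: 12.45
position: [542.1, -221.0, 128.9]
tcp_rot: [0.003, 0.673, 0.739, 0.001]
contact_force: [-4.8, 0.2, 11.6]
finger_gap: 14.2
```

```bash
python3 - <<'E'
from h import *
s=robot.sense();print(s['position'],s['contact_force'],s['moment'],fix(s,95.4),s['finger_gap'])
E
```

```text
[ 542.08795661 -221.04666709  128.85034623] [-4.79646373  0.17190075 11.57232635] [0.19580012 0.98047269 0.01212315] [0.16168303 0.36183045 0.05788563] 14.17637366393899
```

Request:
carry_out:
  steps:
    - [255,0,0,-0.001,0,0,0]

```text
time_s: 12.55
position: [542.2, -221.1, 128.8]
tcp_rot: [0.004, 0.673, 0.739, 0.001]
contact_force: [-7.9, 1.2, 16.8]
finger_gap: 13.5
```

```bash
python3 - <<'E'
from h import *
s=robot.sense();print(s['position'],s['contact_force'],s['moment'],fix(s,95.4),s['finger_gap'])
E
```

```text
[ 542.19458447 -221.08522567  128.82651657] [-7.92918724  1.17680779 16.80119539] [ 0.32103711  1.65268743 -0.03464831] [0.19030101 0.37804933 0.0541048 ] 13.503463683954694
```

Request:
carry_out:
  steps:
    - [255,-0.0015,0,0.0005,0,0,0]

```text
time_s: 12.65
position: [541.3, -221.1, 129.7]
tcp_rot: [0.004, 0.673, 0.739, 0.001]
contact_force: [2.1, -1.2, -2.0]
finger_gap: 14.1
```

```bash
python3 - <<'E'
from h import *
s=robot.sense();print(s['position'],s['contact_force'],s['moment'],fix(s,95.4),s['finger_gap'])
E
```

```text
[ 541.34912137 -221.05932488  129.71522473] [ 2.06132915 -1.22935924 -1.98816626] [-0.08548448 -0.59628577 -0.20089506] [0.20354763 0.45781753 0.04126985] 14.101310506703575
```

```bash
python3 - <<'E'
from h import *
s=snap(['side','top','wrist'],'l');s=robot.sense();print(s['position'],s['contact_force'],s['moment'],fix(s,95.4),s['finger_gap'])
crop('pics/l_side.png',275,110,375,210,6,'pics/l_s.png')
E
```

```text
[ 541.36265734 -221.08351364  129.69538443] [ 1.47121802 -0.11292015  1.28964193] [-0.00618588 -0.26503837 -0.0819024 ] [0.20290374 0.4621155  0.04253185] 14.24591910209887
```

View pics/l_s.png

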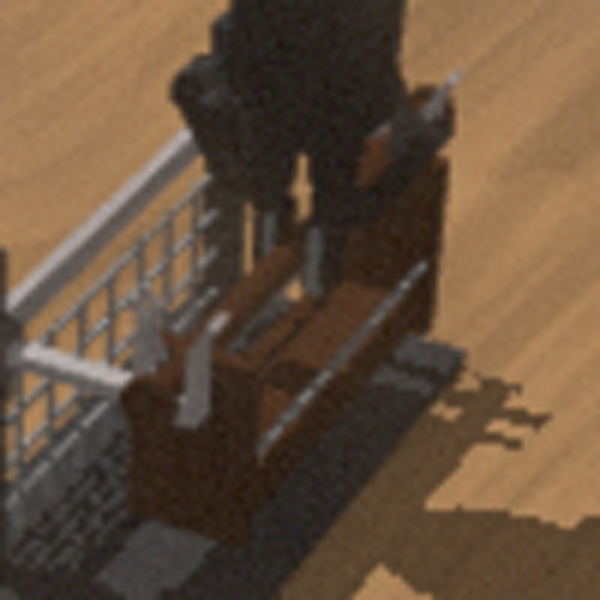

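Request:
carry_out:
  steps:
    - [255,0,0,-0.0003,0.7,0.3,0]

```text
time_s: 12.9
position: [541.5, -220.6, 129.5]
tcp_rot: [-0.002, 0.673, 0.74, 0.004]
contact_force: [-0.4, 1.6, -1.8]
finger_gap: 14.2
```

```bash
python3 - <<'E'
from h import *
s=robot.sense();print(s['position'],s['contact_force'],s['moment'],fix(s,95.4),s['finger_gap'])
E
```

```text
[ 541.49961919 -220.58734755  129.48585811] [-0.42903157  1.62583296 -1.76950342] [ 0.18358283 -0.12031262 -0.05748408] [-0.52466812  0.16599518 -0.00123337] 14.163534172753334
```

Request:
carry_out:
  steps:
    - [255,0,0,-0.0003,0.7,0.1,0]

```text
time_s: 13.0
position: [541.7, -220.3, 129.2]
tcp_rot: [-0.007, 0.673, 0.74, 0.009]
contact_force: [0.4, -0.2, 0.9]
finger_gap: 14.2
```

```bash
python3 - <<'E'
from h import *
s=robot.sense();print(s['position'],s['contact_force'],s['moment'],fix(s,95.4),s['finger_gap'])
E
```

```text
[ 541.71112514 -220.34171667  129.21307042] [ 0.35982602 -0.21263332  0.92023921] [-0.10000039 -0.22568523 -0.0193366 ] [-1.28781154  0.0620906  -0.03287204] 14.1628193233907
```

Request:
carry_out:
  steps:
    - [255,0,0,-0.0007,0,0,0]

```text
time_s: 13.1
position: [542.0, -220.5, 128.8]
tcp_rot: [-0.007, 0.673, 0.74, 0.009]
contact_force: [-3.2, 0.3, 13.9]
finger_gap: 13.9
```

```bash
python3 - <<'E'
from h import *
s=robot.sense();print(s['position'],s['contact_force'],s['moment'],fix(s,95.4),s['finger_gap'])
E
```

```text
[ 541.97633658 -220.47166872  128.84814759] [-3.15692903  0.25753992 13.8982774 ] [ 0.02816934  0.61182529 -0.00626921] [-1.34217627  0.07273339 -0.01344705] 13.88800406045345
```

Request:
carry_out:
  steps:
    - [255,-0.0005,0,0.0006,0,0,0]

```text
time_s: 13.2
position: [541.6, -220.5, 129.4]
tcp_rot: [-0.007, 0.673, 0.74, 0.009]
contact_force: [1.8, -0.2, -2.3]
finger_gap: 14.4
```

```bash
python3 - <<'E'
from h import *
s=snap(['side','top','wrist'],'m');s=robot.sense();print(s['position'],s['contact_force'],s['moment'],fix(s,95.4),s['finger_gap'])
crop('pics/m_side.png',275,110,375,210,6,'pics/m_s.png')
E
```

```text
[ 541.60330732 -220.53051588  129.36718232] [1.57147962 0.12028865 0.12613683] [-0.06137096 -0.35044073  0.02469567] [-1.35102456  0.08489998 -0.01191582] 13.96384932448645
```

View pics/m_s.png

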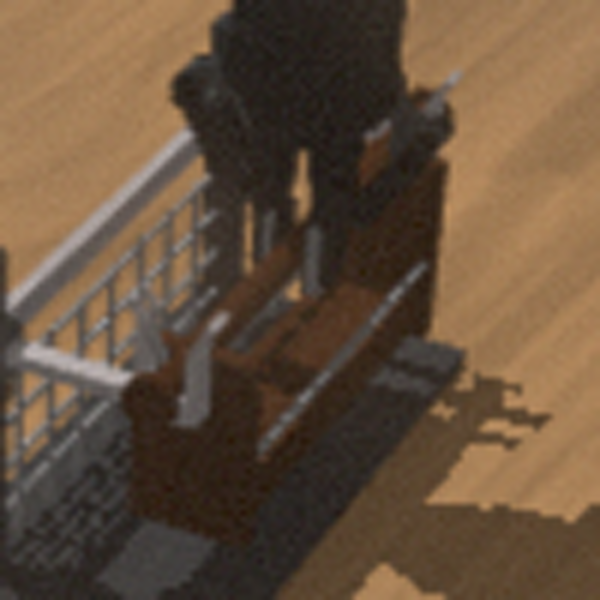

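View pics/m_wrist.png

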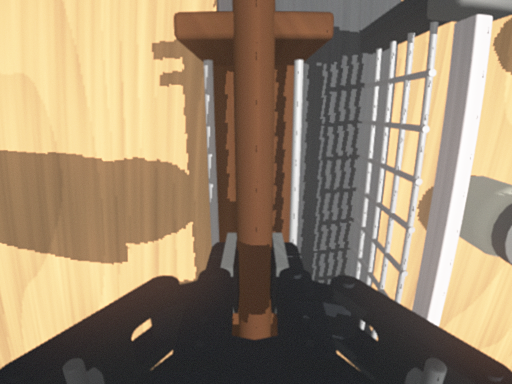

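```bash
python3 - <<'E'
from h import *
rows=[]
for box in [(290,150,330,190),(330,115,360,145)]:
    r=[]
    for t in 'gklm':
        im=cv2.imread(f'pics/{t}_side.png')[box[1]:box[3],box[0]:box[2]]
        im=np.clip(im.astype(float)*1.6,0,255).astype(np.uint8)
        r.append(cv2.resize(im,(198,290),interpolation=cv2.INTER_CUBIC))
    rows.append(np.hstack(r))
cv2.imwrite('pics/cmp1.png',np.vstack(rows))
E
```

```text
(no output)
```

View pics/cmp1.png

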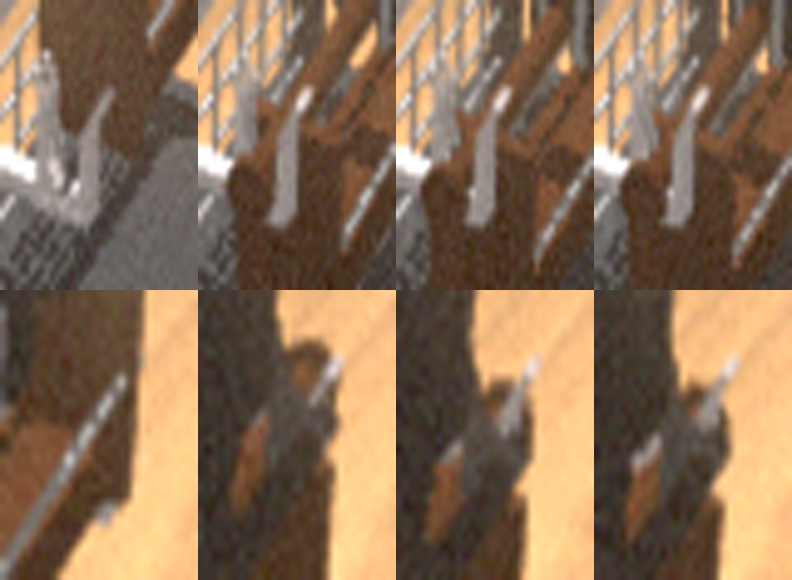

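Request:
carry_out:
  steps:
    - [255,0,0,0.001,0,0,0]

```text
time_s: 13.45
position: [541.2, -220.5, 129.9]
tcp_rot: [-0.008, 0.673, 0.74, 0.009]
contact_force: [0.9, 0.2, -3.1]
finger_gap: 14.0
```

```bash
cat > p.py <<'E'
from h import *
np.set_printoptions(precision=2,suppress=True)
s=robot.sense();print(s['position'],s['contact_force'],s['moment'],fix(s,95.4),s['finger_gap'])
E
python3 p.py
```

```text
[ 541.22 -220.51  129.93] [ 0.89  0.25 -3.05] [-0.09 -0.18  0.06] [-1.36  0.03 -0.02] 14.023451402665966
```

Request:
carry_out:
  steps:
    - [255,0,0,0.001,0,0,0]

```text
time_s: 13.55
position: [540.6, -220.4, 130.5]
tcp_rot: [-0.008, 0.673, 0.74, 0.009]
contact_force: [0.5, 0.0, -2.5]
finger_gap: 14.3
```

```bash
python3 p.py
```

```text
[ 540.59 -220.44  130.48] [ 0.47  0.03 -2.45] [-0.19 -0.12 -0.03] [-1.38 -0.05 -0.02] 14.291374436265977
```

Request:
carry_out:
  steps:
    - [255,0,0,0.001,0,0,0]

```text
time_s: 13.65
position: [540.0, -220.4, 131.1]
tcp_rot: [-0.009, 0.673, 0.74, 0.008]
contact_force: [1.0, -0.3, -4.1]
finger_gap: 14.3
```

```bash
python3 p.py
```

```text
[ 539.98 -220.44  131.05] [ 1.01 -0.28 -4.11] [-0.25 -0.22 -0.14] [-1.4  -0.12 -0.01] 14.277558362094034
```

Request:
carry_out:
  steps:
    - [255,0,0,0.001,0,0,0]

```text
time_s: 13.75
position: [539.7, -220.4, 131.6]
tcp_rot: [-0.009, 0.673, 0.74, 0.008]
contact_force: [5.0, -0.2, -11.0]
finger_gap: 13.9
```

```bash
python3 p.py
```

```text
[ 539.73 -220.38  131.55] [  4.99  -0.2  -10.98] [-0.33 -0.94 -0.05] [-1.41 -0.15 -0.01] 13.949323062287585
```

Request:
carry_out:
  steps:
    - [255,0.001,0,-0.001,0,0,0]

```text
time_s: 13.85
position: [540.4, -220.4, 130.5]
tcp_rot: [-0.01, 0.673, 0.74, 0.008]
contact_force: [0.4, 1.1, -0.9]
finger_gap: 14.0
```

Request:
carry_out:
  steps:
    - [255,0.0005,0,-0.001,0,0,0]

```text
time_s: 13.95
position: [541.1, -220.4, 129.7]
tcp_rot: [-0.009, 0.673, 0.74, 0.008]
contact_force: [0.4, -0.3, 0.7]
finger_gap: 14.3
```

```bash
python3 p.py
```

```text
[ 541.15 -220.41  129.71] [ 0.36 -0.25  0.71] [-0.01 -0.17 -0.02] [-1.41 -0.17 -0.  ] 14.333959674607817
```

Request:
carry_out:
  steps:
    - [255,0,0,-0.0006,0,0,0]

```text
time_s: 14.05
position: [541.5, -220.4, 129.3]
tcp_rot: [-0.009, 0.673, 0.74, 0.008]
contact_force: [-0.2, -0.3, 0.2]
finger_gap: 13.9
```

```bash
python3 p.py
```

```text
[ 541.49 -220.35  129.35] [-0.19 -0.29  0.2 ] [-0.02 -0.08  0.09] [-1.4  -0.14 -0.01] 13.886388714761555
```

Request:
carry_out:
  steps:
    - [255,0,0,-0.0005,0,0,0]

```text
time_s: 14.15
position: [541.7, -220.4, 129.1]
tcp_rot: [-0.009, 0.673, 0.74, 0.008]
contact_force: [-0.1, 0.1, 0.9]
finger_gap: 13.9
```

```bash
python3 p.py
```

```text
[ 541.7  -220.42  129.14] [-0.1   0.15  0.86] [ 0.05 -0.03 -0.06] [-1.39 -0.11 -0.01] 13.853539454476984
```

Request:
carry_out:
  steps:
    - [255,0,0,-0.0005,0,0,0]

```text
time_s: 14.25
position: [541.9, -220.4, 129.0]
tcp_rot: [-0.009, 0.673, 0.74, 0.008]
contact_force: [-1.2, 0.3, 4.5]
finger_gap: 14.3
```

```bash
python3 p.py
```

```text
[ 541.88 -220.38  128.99] [-1.19  0.32  4.47] [ 0.08  0.33 -0.04] [-1.38 -0.08 -0.01] 14.268593715823055
```

Request:
carry_out:
  steps:
    - [255,0,0,-0.0005,0,0,0]

```text
time_s: 14.35
position: [541.9, -220.4, 128.9]
tcp_rot: [-0.009, 0.673, 0.74, 0.008]
contact_force: [-2.6, 0.8, 6.3]
finger_gap: 14.0
```

```bash
python3 p.py
```

```text
[ 541.91 -220.36  128.94] [-2.57  0.78  6.33] [ 0.06  0.52 -0.02] [-1.37 -0.08 -0.  ] 14.021839192938813
```

Request:
carry_out:
  steps:
    - [255,0,0,-0.0002,0.7,0,0]

```text
time_s: 14.45
position: [541.9, -220.1, 129.0]
tcp_rot: [-0.013, 0.673, 0.74, 0.013]
contact_force: [-0.5, 1.6, 1.5]
finger_gap: 14.2
```

```bash
python3 p.py
```

```text
[ 541.89 -220.06  129.  ] [-0.46  1.56  1.54] [-0.03  0.08 -0.02] [-2.07 -0.07 -0.04] 14.201386815094063
```

```bash
python3 - <<'E'
from h import *
s=snap(['side','wrist','top'],'n')
r=[]
for t in 'gklmn':
    im=cv2.imread(f'pics/{t}_wrist.png')[0:75,165:345]
    g=cv2.cvtColor(im,cv2.COLOR_BGR2HSV)
    r.append(cv2.resize(im,(396,165),interpolation=cv2.INTER_CUBIC))
r.append(r[0]*0)
cv2.imwrite('pics/cmpw.png',np.vstack([np.hstack(r[0:2]),np.hstack(r[2:4]),np.hstack(r[4:6])]))
E
```

```text
(no output)
```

View pics/cmpw.png

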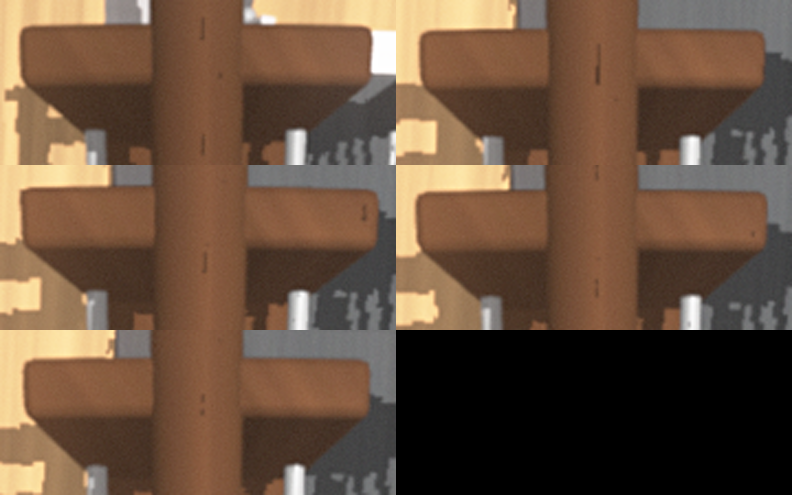

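Request:
carry_out:
  steps:
    - [255,0,0,-0.0006,0,0,0]

```text
time_s: 14.7
position: [541.9, -220.2, 128.9]
tcp_rot: [-0.013, 0.673, 0.74, 0.013]
contact_force: [-3.9, 2.3, 12.0]
finger_gap: 14.0
```

```bash
python3 p.py
```

```text
[ 541.93 -220.17  128.86] [-3.87  2.29 11.96] [0.06 0.8  0.  ] [-2.08 -0.07 -0.  ] 13.99265404135307
```

Request:
carry_out:
  steps:
    - [255,-0.0004,0,0.0003,0,0,0]
    - [255,0,0,0,0,0,0]

```text
time_s: 14.9
position: [541.8, -220.2, 129.1]
tcp_rot: [-0.012, 0.673, 0.74, 0.013]
contact_force: [-0.6, 1.0, 1.5]
finger_gap: 14.0
```

```bash
python3 p.py
```

```text
[ 541.79 -220.24  129.14] [-0.61  0.96  1.46] [-0.07  0.06 -0.05] [-2.07 -0.03 -0.01] 14.044854804229498
```

Near-neutral load (seats carry the weight). Now open gently.

Request:
carry_out:
  steps:
    - [205,0,0,0,0,0,0]
    - [190,0,0,0,0,0,0]
    - [160,0,0,0,0,0,0]
    - [120,0,0,0,0,0,0]
    - [100,0,0,0,0,0,0]
    - [100,0,0,0,0,0,0]
  squeeze: 20

```text
time_s: 15.5
position: [541.2, -220.8, 128.2]
tcp_rot: [-0.013, 0.673, 0.739, 0.013]
contact_force: [-0.1, -0.2, 0.1]
finger_gap: 52.0
```

```bash
python3 - <<'E'
exec(open('p.py').read())
s=snap(['side','wrist'],'o')
crop('pics/o_side.png',275,110,375,210,6,'pics/o_s.png')
E
```

```text
[ 541.24 -220.81  128.23] [-0.08 -0.21  0.14] [-0.07  0.    0.04] [-2.07 -0.1   0.04] 51.97263186521465
```

View pics/o_wrist.png

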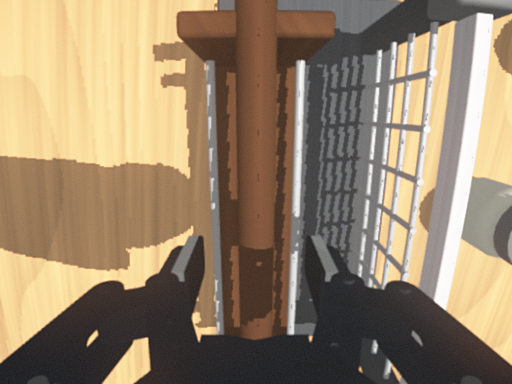

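View pics/o_s.png

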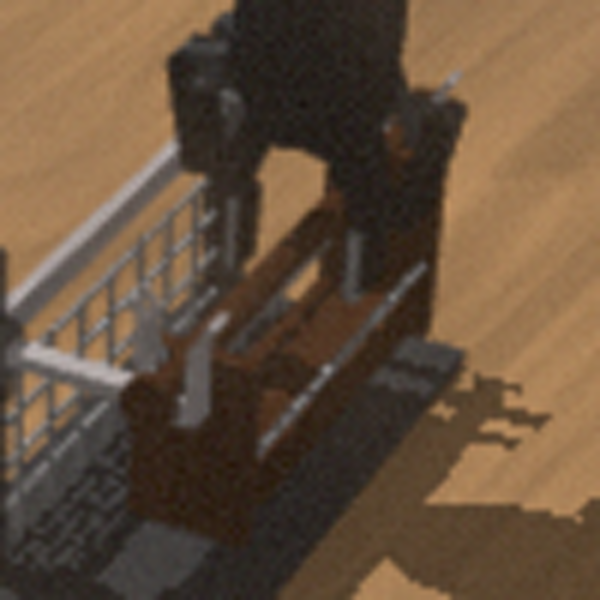

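Request:
carry_out:
  steps:
    - [100,0,0,0.008,0,0,0]
    - [100,0,0,0.015,0,0,0]
    - [100,0,0,0.025,0,0,0]
    - [100,0,0,0.03,0,0,0]
    - [100,0,0,0.03,0,0,0]
    - [100,0,0,0.03,0,0,0]
    - [100,0,0,0.02,0,0,0]

```text
time_s: 16.3
position: [538.5, -219.5, 292.4]
tcp_rot: [-0.015, 0.673, 0.74, 0.012]
contact_force: [1.3, -0.2, -0.3]
finger_gap: 51.8
```

Request:
carry_out:
  steps:
    - [100,-0.02,0.03,0.02,0,0,0]
    - [100,-0.03,0.04,0.02,0,0,0]
    - [100,-0.03,0.04,0.01,0,0,0]
    - [100,-0.02,0.03,0,0,0,0]
    - [100,0,0,0,0,0,0]
    - [100,0,0,0,0,0,0]

```text
time_s: 16.9
position: [437.5, -76.6, 350.8]
tcp_rot: [-0.01, 0.673, 0.74, 0.014]
contact_force: [-0.5, -0.6, 0.4]
finger_gap: 51.7
```

```bash
python3 - <<'E'
exec(open('p.py').read())
import pickle
s=snap(['wrist','side','top'],'q');pickle.dump(s,open('q.pkl','wb'));print(s['time_s'])
crop('pics/q_side.png',245,100,365,220,5,'pics/q_s.png')
crop('pics/q_top.png',265,165,395,245,6,'pics/q_t.png')
E
```

```text
[437.46 -76.6  350.84] [-0.5  -0.6   0.44] [-0.11 -0.    0.01] [-1.95  0.29 -0.04] 51.7222609413397
16.9
```

View pics/q_s.png

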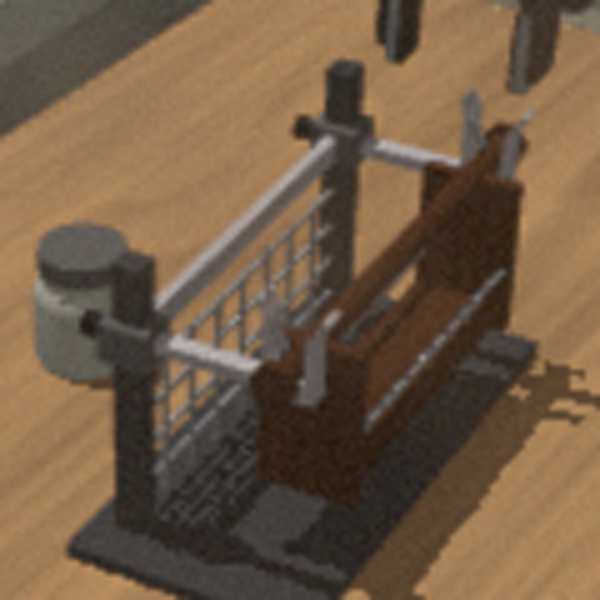

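View pics/q_wrist.png

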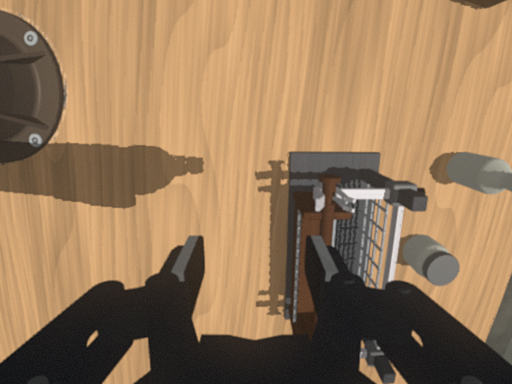

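View pics/q_t.png

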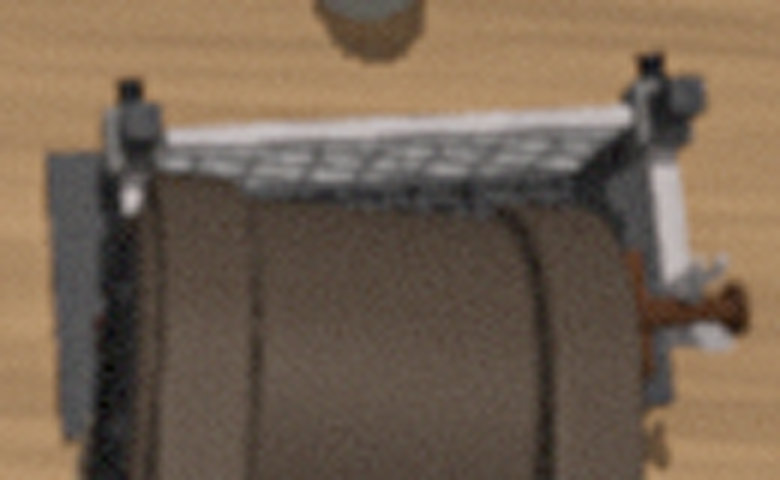

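Request:
carry_out:
  steps:
    - [100,0.01,-0.03,0,0,0,0]
    - [100,0.02,-0.045,0,0,0,0]
    - [100,0.025,-0.045,0,0,0,0]
    - [100,0.025,-0.045,0,0,0,0]
    - [100,0.01,-0.03,0,0,0,0]
    - [100,0,0,0,0,0,0]

```text
time_s: 17.65
position: [528.4, -281.6, 345.5]
tcp_rot: [-0.012, 0.675, 0.738, 0.013]
contact_force: [-0.6, -0.5, -0.5]
finger_gap: 52.0
```

```bash
python3 - <<'E'
exec(open('p.py').read())
import pickle
s=snap(['wrist','side'],'r');pickle.dump(s,open('r.pkl','wb'));print(s['time_s'])
crop('pics/r_side.png',325,110,360,145,17,'pics/r_s.png')
E
```

```text
[ 528.35 -281.65  345.47] [-0.57 -0.5  -0.5 ] [-0.09  0.05  0.01] [-2.06 -0.06  0.33] 51.97941536320058
17.65
```

View pics/r_wrist.png

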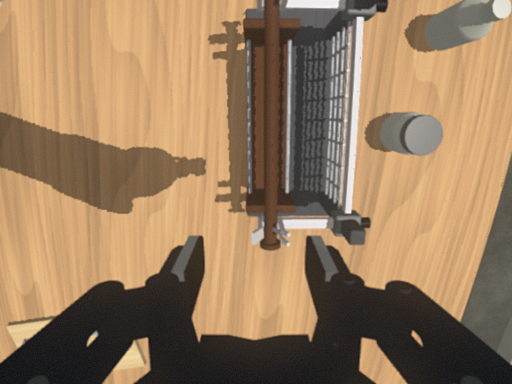

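View pics/r_s.png

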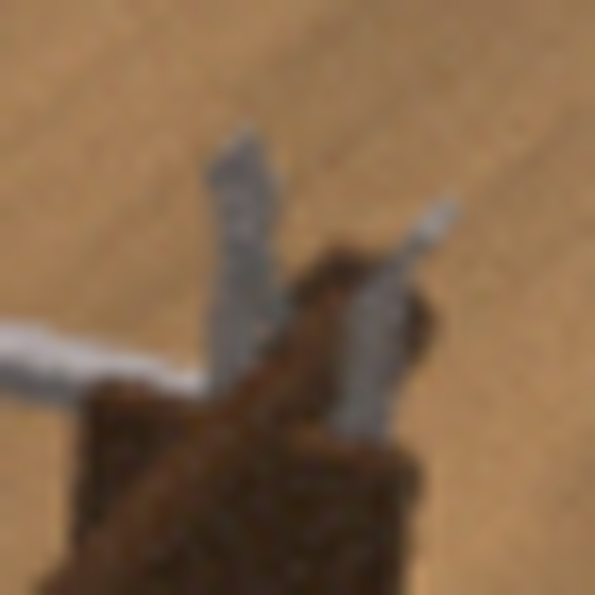

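```bash
python3 - <<'E'
from h import *
import pickle
np.set_printoptions(precision=1,suppress=True)
r=pickle.load(open('r.pkl','rb'));q=pickle.load(open('q.pkl','rb'))
R=tri([('wrist',(270.5,244),r),('side',(346.8,128.3))]);print('R',R)
L=tri([('wrist',(330,179.5),q),('side',(298.5,177.0))]);print('L',L)
for n in (148.3,):
  for sgn in (1,-1):
    for dz in (0,2.5,8):
      X=np.array([541.7,-220.4,n])+sgn*150*np.array([-np.sin(.094),np.cos(.094),np.sin(np.radians(1.1))])+[0,0,dz]
      print(sgn,dz,X,proj('side',X))
E
```

```text
R (array([ 554.9, -370.5,  142.2]), [np.float64(1.8269567649958112), np.float64(1.826956764996123)])
L (array([530.8, -76. , 144.2]), [np.float64(0.7639432558791621), np.float64(0.7639432558792276)])
1 0 [527.6 -71.1 151.2] [298.8 176.2]
1 2.5 [527.6 -71.1 153.7] [298.9 175.4]
1 8 [527.6 -71.1 159.2] [298.9 173.6]
-1 0 [ 555.8 -369.7  145.4] [345.9 127.4]
-1 2.5 [ 555.8 -369.7  147.9] [346.  126.7]
-1 8 [ 555.8 -369.7  153.4] [346.1 125. ]
```

```bash
python3 -c "
from rig import robot
print(robot.finish_job())"
```

```text
the job is handed in; nothing more can be done
None
```

The rack is hanging in both snap hooks. I gripped it by the middle of its bar, lowered it onto the stand and pressed it home. I then let go with the arm clear at about 17.7 s, and handed the job in.

**Pressing home:** Both pawls were met with the bar axis about 168 mm up. The left end snapped first and the right end about 8 mm lower, as the force and the sideways moment showed. The bar stopped hard at about 148 mm at its middle. A last push of 12 N was shared almost equally, about 8 N on each end. When I tried to lift it, both hooks held it down (−11 N read against a weight of about 4.3 N).

**Last checks:** After release the wrist force was near zero. The pictures show both ends between the prongs, with measured bar ends at about 142 mm (right) and 144 mm (left). The hook lips suggest seats at 143 mm and 146 mm. I did not touch the bottle, carton or jar.

**What was less clean:**
- **Peak push:** it briefly reached 16.8 N, close to the 18 N guide.
- **Slope of the bar:** the wrist pictures under load gave a slope of about 1.1°, or 5 mm between the hooks. The measured ends after release gave only 2 mm. I put the gap down to camera error.
- **Tell-tale pins:** they could not be read directly, so "home" rests on the forces and pictures.

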